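# Sort the parking-token boxes by heft

### The arm

A 7-joint arm with a two-finger parallel gripper is mounted at the origin on the work surface. World frame = base frame: x ahead of the robot, y to its left, z up, the work surface at z = 0. Lengths are in m, angles in rad, forces in N, time in s.
With the tool pointing down it reaches from about 0.4 to 0.85 m from the base axis. Payload 10.4 kg.
Tool frame: the origin (TCP) lies on the centre line of the jaws, within the pads' length; the fingertips stand 14 mm ahead of it and the grasp point (between the pads) lies 5 mm behind it (tip_reach is the z of the fingertips in the tool frame, in m); z points along the fingers, x is the direction in which the jaws open and shut, and the axes are right-handed (so a half turn about z gives the same grasp; the last joint's range is limited). The gripper opens to 87 mm and grips with 3 to 60 N. Pads are 19 mm wide; open, the fingers measure 117 mm over their backs; the gripper's body (75 mm by 190 mm) begins 51 mm behind the grasp point.
Start: joints at [1.129, 0.332, -0.065, 1.46, 0.022, 1.35, -0.088], TCP at [0.254, -0.571, 0.208] pointing down, gripper open.
Joint ranges: [-2.6, 2.6], [-0.5, 2.12], [-1.47, 1.34], [0.16, 2.42], [-1.27, 4.41], [0.06, 2.06], [-2.6, 2.6]. Speed limits (rad/s): [2.22, 2.22, 2.79, 2.79, 3.14, 3.14, 3.14].

### API

Orientations are given as a unit quaternion [x, y, z, w].
In Python, from bench import * gives the robot as it stands.
- The arm moves only by the tool carry_out, never from a script. Its argument "rows" is a list of rows, each a list of 5 numbers: the closure, from -1 (fully open) to 1 (shut), so that 0 is half open, then the shift along the tool's x, y, z in units of 30 mm (1.0 is 30 mm), then the turn about the tool's z in units of 5 degrees (1.0 is 5 degrees). In form: [[jaw, x, y, z, turn], ...]. A call has 1 to 20 rows; each row shifts and turns the pose as measured when the row begins, along the tool's axes as they then stand; what a row does not reach is not made up. A row lasts 1/12 s, in which the tool goes at most 41.7 mm and 7.16 degrees, less where a joint would pass 70% of its speed; a pose out of reach is approached as far as the arm can. A call is refused whole if a number of a shift passes 1 or a number of a turn 1, either way. A call with a gripper value outside its range is refused whole. The fingers move at their own pace and stop on an object; "force" is the grip in N (left out, the last holds). Time passes only in rows, so rows that do not move let the fingers close. It gives the time, the measured TCP pose, the force and the opening at its end, in the units of the state.
- read_state(): the state, without advancing time (a new reading comes with each control period).
- camera(name): name is "side" or "top" or "wrist"; returns the picture (384x512x3 uint8, blue, green, red); there is no depth.
- camera_info(name): a dict with "fx", "fy", "cx", "cy" (pixels), "extrinsics" (4x4, takes a point from camera to world coordinates); the wrist camera has in their place "tool_from_camera" (4x4, takes a point from camera to tool coordinates, whose origin is the TCP and whose axes are the tool frame's). Camera axes: x right, y down, z forward; pixel columns grow to the right and rows downward; lengths in m; the calibration is good to about 2 mm. A picture is of the moment at which its call begins: read the wrist's pose just before it. camera_info takes no time and is no camera call.
- close_job(): hands the job in, once; it reports no verdict.
Trained networks look in the newest picture that a camera, given by its name, has taken for a name from the list of things; names that differ only in an ending like _2 or _b are one class to them, and where a whole thing is asked for, a point or a joint stands for the part that bears it (a point fixed in the world has none). Each returns a list of dicts, best first, with "conf" (0 to 1); they miss things now and then, are a little off and sometimes report something else, mostly with a low value. They report only what shows in the picture. A call takes as long as a camera call. They do not tell look-alikes from the thing itself.
- recognise(query, camera): "box" ([centre column, centre row, width, height] in pixels, round what is visible of it).
- silhouettes(query, camera): "mask" (384x512 bool, what is visible of it) and "box" ([centre column, centre row, width, height] in pixels, round what is visible of it).
- pinpoint(query, camera): "xy" ([column, row] in pixels: a listed point, or the origin of a listed thing).
The state is a dict: "time": time; "joint_positions": joint angles; "joint_vel": joint speeds; "joint_torque": joint torques, N m; "ee_pos": TCP position; "eef_rot": TCP orientation; "ft_force": force on the tool from outside, world axes, zero at the start; "torque": the same for the moment, N m; "width": finger opening in m.
Only numpy, scipy, OpenCV 4.12 (cv2) and the standard library are available. Lean on these libraries where they do the work, as an engineer would, in place of code of your own. Each camera call takes 0.05 s, during which the arm holds its last target. There are 200 camera calls.

### The job

Of the three look-alike black parking-token boxes one is full, one half full and one empty, and only their weight in the hand tells which: keeping them upright, lift them to feel it, set the full one down flat in the steel key tray, ready for the car, and the empty one flat in the wooden post tray, to be refilled. The half-full one belongs where it stands, so if you lift it put it back on its spot. Set the boxes down gently rather than dropping them, and leave everything else on the shelf as it is.

Things in the scene. Friction and masses are not known exactly. Their poses are not given: they have to be found in the camera images.
- box_a: first of three outwardly identical closed token boxes, black plastic, loose on the shelf: 110 (its x) x 58 (its y) x 48 mm high, stiff; grey seam round the lid, steel coin-slot plate on top, thumb catch 3 mm out at its -x end, hinge 4 mm out at +x; grip across the 58 mm. Origin: centre of the underside, z up. Which box holds which load changes each time, whatever its name or place
- box_b: second token box, just like box_a. Total mass of a box: full 0.60 to 0.68 kg, half full 0.36 to 0.40 kg, empty 0.15 kg; the load lies in the middle of the box, hidden
- box_c: third token box, just like box_a and box_b. (Fixed things not listed here stand along the back, beyond 0.77 m ahead of the robot, up to 90 mm high, and beyond 0.5 m to either side, up to 180 mm high)
- key_tray: stainless steel key tray, now empty, fixed, 240 (its x) x 160 (its y) mm outside, rim 18 mm high, walls 3 mm, floor 3 mm thick; origin at the centre of its underside on the shelf, z up. It may be on the left or the right side
- post_tray: pale wooden post tray with only a flat paper envelope on its floor, fixed, 240 (its x) x 160 (its y) mm outside, rim 24 mm high, walls 10 mm at the rim, floor 8 mm thick; origin at the centre of its underside on the shelf, z up. It stands on the side where the key tray is not
- vase: small green-tinted glass vase, loose, easily tipped, the tallest thing among the boxes and trays: 92 mm high, 68 mm across at the belly; origin at the centre of its underside
- clip_1: silver bicycle clip lying flat: an open C-shaped steel band 80 mm across, 13 mm high, loose; origin at the middle of the C, on the shelf
- clip_2: the other bicycle clip, like clip_1
- key: door key with a wooden tag lying flat, 84 mm long (its x), 24 mm wide, 5 mm high, loose; origin near its middle
There are look-alikes about, which are no part of the job. Leave any blue or yellow look-alike of the box_a alone.

How it is judged:
By the outcome, as a careful person would: the job done as asked, in the order asked, and still so for the second after the job is handed in, with the robot touching nothing.
It also fails if it takes over 72 s, if anything falls off the work surface, if the arm or the gripper's body presses on something with over 40 N, if the wrist force passes 120 N, or if a joint passes its speed limit or range.

## Working session

There is one attempt and no reset: what is moved stays moved. The work goes in short steps, Python scripts to look and compute and a tool call to move; the robot and the scene stay as the last step left them, time stands still between calls to the robot, and variables do not carry over. Pictures are saved under pics/ and viewed, about 8 in all and at most 12, crops included, and the job is handed in when it is done.

Besides the shell and the picture viewer there is one more tool, called after "Emit:" in YAML: its name, and indented under it one key for each argument. carry_out: Moves the arm, as the interface text tells. Its arguments: {"type":"object","properties":{"rows":{"type":"array","items":{"type":"array","items":{"type":"number"}}},"force":{"type":"number"}},"required":["rows"]}

```bash
mkdir -p pics; ls; cat > h.py <<'E'
from bench import *
import numpy as np, cv2
from scipy.spatial.transform import Rotation as R
def ray(cam,uv,z):
    i=camera_info(cam)
    if cam=='wrist':
        s=read_state();T=np.eye(4);T[:3,:3]=R.from_quat(s['eef_rot']).as_matrix();T[:3,3]=s['ee_pos'];E=T@np.array(i['tool_from_camera'])
    else: E=np.array(i['extrinsics'])
    d=E[:3,:3]@np.array([(uv[0]-i['cx'])/i['fx'],(uv[1]-i['cy'])/i['fy'],1]);o=E[:3,3]
    return o+d*(z-o[2])/d[2]
E
python3 - <<'E'
from h import *
s=read_state();print({k:np.round(v,3) for k,v in s.items()})
a=camera('top');b=camera('side')
cv2.imwrite('pics/top.png',cv2.resize(a,(800,600)));cv2.imwrite('pics/side.png',b)
print(np.round(camera_info('top')['extrinsics'],3),np.round(camera_info('side')['extrinsics'],3),np.round(camera_info('wrist')['tool_from_camera'],3))
for q,z in [('box_a',.0),('key_tray',0),('post_tray',0),('vase',0),('clip_1',0),('key',0)]:
    for d in pinpoint(q,'top'): print(q,round(d['conf'],2),np.round(d['xy'],1),np.round(ray('top',d['xy'],z),3))
for d in silhouettes('box_a','top'):
    m=d['mask'].astype(np.uint8);c=max(cv2.findContours(m,0,2)[0],key=cv2.contourArea)
    p=np.array([ray('top',u,.04)[:2] for u in cv2.boxPoints(cv2.minAreaRect(c))])
    print('box',round(d['conf'],2),np.round(d['box']),m.sum(),np.round(p.mean(0),3),np.round(p,3).tolist())
E
```

```text
pics
{'time': np.float64(0.0), 'joint_positions': array([ 1.129,  0.333, -0.065,  1.461,  0.022,  1.35 , -0.088]), 'joint_vel': array([-0.   , -0.   , -0.001,  0.001, -0.001,  0.002,  0.   ]), 'joint_torque': array([-1.0000e-03, -6.2325e+01,  2.4000e-02, -3.8991e+01, -6.1000e-02,
        3.9000e-02,  0.0000e+00]), 'ee_pos': array([ 0.254, -0.571,  0.207]), 'eef_rot': array([ 0.839, -0.545, -0.001, -0.   ]), 'ft_force': array([-0.418,  0.766,  0.026]), 'torque': array([-0.004, -0.007, -0.047]), 'width': np.float64(0.087)}
[[-1.600e-02 -9.890e-01  1.440e-01  3.700e-01]
 [-1.000e+00  1.600e-02 -3.000e-03 -8.000e-03]
 [ 1.000e-03 -1.440e-01 -9.900e-01  1.027e+00]
 [ 0.000e+00  0.000e+00  0.000e+00  1.000e+00]] [[-0.906 -0.252  0.34   0.171]
 [-0.423  0.574 -0.701  0.666]
 [-0.018 -0.779 -0.627  0.617]
 [ 0.     0.     0.     1.   ]] [[ 1.    -0.    -0.    -0.001]
 [ 0.     0.968  0.249 -0.068]
 [ 0.    -0.249  0.968 -0.177]
 [ 0.     0.     0.     1.   ]]
box_a 0.86 [282.4 222.1] [ 0.435 -0.082  0.   ]
box_a 0.82 [347.5 303.7] [ 0.226 -0.242  0.   ]
box_a 0.76 [147.5 293.3] [0.26  0.266 
[... 469 characters left out ...]
   ]
box 0.94 [220. 220.  23.  46.] 1103 [0.441 0.076] [[0.385, 0.109], [0.5, 0.104], [0.496, 0.042], [0.381, 0.049]]
box 0.87 [282. 218.  37.  47.] 1110 [ 0.446 -0.078] [[0.405, -0.025], [0.513, -0.076], [0.487, -0.132], [0.379, -0.08]]
box 0.85 [354. 304.  52.  30.] 1316 [ 0.231 -0.251] [[0.262, -0.191], [0.264, -0.312], [0.2, -0.31], [0.198, -0.19]]
box 0.77 [145. 297.  39.  51.] 1330 [0.259 0.265] [[0.208, 0.308], [0.323, 0.29], [0.309, 0.222], [0.195, 0.241]]
box 0.58 [198. 164.  35.  51.] 1207 [0.585 0.139] [[0.535, 0.186], [0.654, 0.158], [0.636, 0.091], [0.517, 0.12]]
box 0.57 [249. 136.  32.  47.] 1105 [ 0.655 -0.001] [[0.608, 0.049], [0.724, 0.01], [0.702, -0.051], [0.586, -0.012]]
```

View pics/top.png

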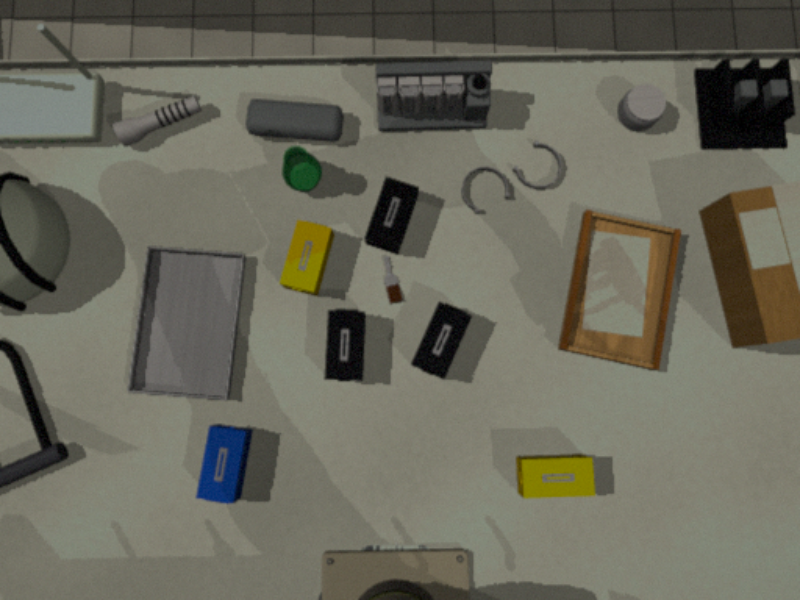

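View pics/side.png

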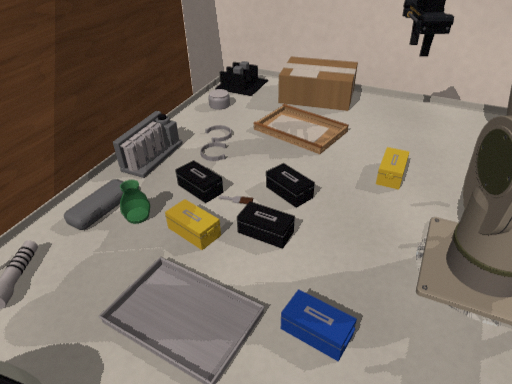

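The top view shows three black boxes at about (345,345), (441,340) and (392,215). The blue and yellow ones are decoys. The key tray is on the left at (188,322), and the post tray on the right at (622,290). I'm moving above the right-front black box first.

Emit:
carry_out:
  rows:
    - [-1, -0.62, -0.63, 0, 0]
    - [-1, -0.62, -0.63, 0, 0]
    - [-1, -0.62, -0.63, 0, 0]
    - [-1, -0.62, -0.63, 0, 0]
    - [-1, -0.62, -0.63, 0, 0]
    - [-1, -0.62, -0.63, 0, 0]
    - [-1, -0.62, -0.63, 0, 0]
    - [-1, -0.62, -0.63, 0, 0]
    - [-1, -0.62, -0.63, 0, 0]
    - [-1, -0.62, -0.63, 0, 0]
    - [-1, -0.62, -0.63, 0, 0]
    - [-1, -0.62, -0.63, 0, 0]
    - [-1, -0.62, -0.63, 0, 0]
    - [-1, -0.62, -0.63, 0, 0]
    - [-1, -0.62, -0.63, 0, 0]
    - [-1, -0.62, -0.63, 0, 0]
    - [-1, -0.62, -0.63, 0, 0]
    - [-1, -0.62, -0.63, 0, 0]
    - [-1, -0.62, -0.63, 0, 0]
    - [-1, -0.62, -0.63, 0, 0]
  force: 20

```text
time: 2.12
ee_pos: [0.4539, -0.0605, 0.2076]
eef_rot: [0.836, -0.549, 0.003, 0.003]
ft_force: [-0.2, 0.0, -0.9]
width: 0.0872
```

Emit:
carry_out:
  rows:
    - [-1, 0, 0, 0, 1]
    - [-1, 0, 0, 0, 1]
    - [-1, 0, 0, 0, 1]
    - [-1, 0, 0, 0, 1]
    - [-1, 0, 0, 0, 1]
    - [-1, 0, 0, 0, 1]
    - [-1, 0, 0, 0, 1]
    - [-1, 0, 0, 0, 1]
    - [-1, 0, 0, 0, 1]
    - [-1, 0, 0, 0, 1]
    - [-1, 0, 0, 0, 0]

```text
time: 3.03
ee_pos: [0.4562, -0.0517, 0.2094]
eef_rot: [-0.512, 0.859, -0.005, 0.001]
ft_force: [-0.5, -0.5, 0.1]
width: 0.0874
```

```bash
cat >> h.py <<'E'
def camT(cam):
    i=camera_info(cam)
    if cam=='wrist':
        s=read_state();T=np.eye(4);T[:3,:3]=R.from_quat(s['eef_rot']).as_matrix();T[:3,3]=s['ee_pos'];return i,T@np.array(i['tool_from_camera'])
    return i,np.array(i['extrinsics'])
def hull(cam,p,dim,iE=None):
    i,E=iE or camT(cam);c,s_=np.cos(p[2]),np.sin(p[2]);L,W,H=dim
    P=np.array([[p[0]+c*a*L/2-s_*b*W/2,p[1]+s_*a*L/2+c*b*W/2,z] for a in(-1,1) for b in(-1,1) for z in(0,H)])
    q=(P-E[:3,3])@E[:3,:3];uv=np.c_[q[:,0]/q[:,2]*i['fx']+i['cx'],q[:,1]/q[:,2]*i['fy']+i['cy']]
    h=cv2.convexHull((uv*16).astype(np.int32));return h
def fit(cam,mask,p0,dim):
    """fit upright cuboid (x,y,yaw) to mask by IoU; call right after the picture"""
    from scipy.optimize import minimize
    iE=camT(cam)
    def f(p):
        m=np.zeros(mask.shape,np.uint8);cv2.fillConvexPoly(m,hull(cam,p,dim,iE),1,shift=4);m=m>0
        return -(m&mask).sum()/max(1,(m|mask).sum())
    p0=np.array(p0,float)
    r=minimize(f,p0,method='Nelder-Mead',options=dict(initial_simplex=[p0,p0+[.02,0,0],p0+[0,.02,0],p0+[0,0,.25]]))
    return r.x,-r.fun
def tool():
    s=read_state();M=R.from_quat(s['eef_rot']).as_matrix();return s,np.array(s['ee_pos']),np.degrees(np.arctan2(M[1,0],M[0,0])),M
def delta(x,y,z,yaw=None):
    s,p,w,M=tool();d=M.T@(np.array([x,y,z])-p)/.03
    t=0 if yaw is None else -((yaw-w+180)%360-180)/5
    if yaw is not None:
        a=np.radians(yaw);N=np.array([[np.cos(a),np.sin(a),0],[np.sin(a),-np.cos(a),0],[0,0,-1]]);print('after turn:',np.round(N.T@(np.array([x,y,z])-p)/.03,2))
    print('now',np.round(p,4),'yaw',round(w,1),'d(units)',np.round(d,2),'turn',round(t,2))
E
python3 - <<'E'
from h import *
im=camera('wrist');S=silhouettes('box_a','wrist')
g=[(.441,.076,-.05),(.446,-.078,-.44),(.655,-.001,-.32)]
for d in S:
    c=ray('wrist',d['box'][:2],.03)[:2]
    k=min(g,key=lambda q:np.hypot(*(np.array(q[:2])-c)))
    if np.hypot(*(np.array(k[:2])-c))>.06: print('other',np.round(c,3));continue
    p,s=fit('wrist',d['mask'],k,(.112,.058,.048));print(round(d['conf'],2),np.round(d['box']),np.round(p[:2],4),round(np.degrees(p[2]),1),'iou',round(s,3))
    cv2.polylines(im,[hull('wrist',p,(.112,.058,.048))],True,(0,255,255),1,shift=4)
cv2.imwrite('pics/w1.png',im)
it=camera('top')
for d in silhouettes('box_a','top'):
    c=ray('top',d['box'][:2],.03)[:2]
    k=min(g,key=lambda q:np.hypot(*(np.array(q[:2])-c)))
    if np.hypot(*(np.array(k[:2])-c))>.06: continue
    p,s=fit('top',d['mask'],k,(.112,.058,.048));print('top',np.round(p[:2],4),round(np.degrees(p[2]),1),'iou',round(s,3))
for n,dim in (('key_tray',(.24,.16,.018)),('post_tray',(.24,.16,.024))):
    d=silhouettes(n,'top')[0];c=ray('top',d['box'][:2],.01)
    p,s=fit('top',d['mask'],(c[0],c[1],-.15),dim);print(n,np.round(p[:2],4),round(np.degrees(p[2]),1),'iou',round(s,3))
_,_,w,_=tool();print(w)
E
```

```text
0.91 [280. 168.  58. 105.] [ 0.4477 -0.0793] -25.1 iou 0.976
other [0.587 0.143]
0.77 [168. 230.  85.  98.] [0.4401 0.076 ] -1.8 iou 0.543
0.73 [131.  46.  88.  92.] [ 0.6578 -0.0012] -19.2 iou 0.985
other [ 0.274 -0.29 ]
key_tray [0.485  0.3405] -5.5 iou 0.981
post_tray [ 0.5275 -0.3813] -13.5 iou 0.976
-117.99547652554224
```

View pics/w1.png

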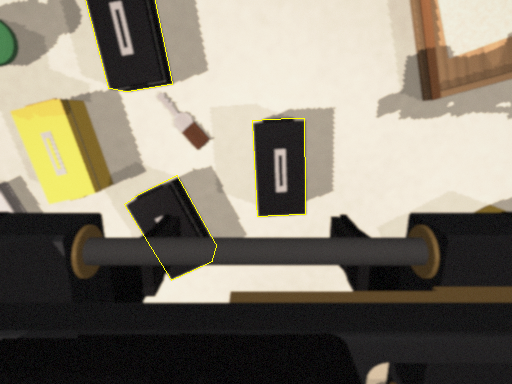

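```bash
python3 -c "
from h import *
delta(.4477,-.0793,.027,-115.1)"
```

```text
after turn: [ 0.95 -0.14  6.08]
now [ 0.4561 -0.0517  0.2093] yaw -118.0 d(units) [ 0.92 -0.12  6.08] turn -0.58
```

Emit:
carry_out:
  rows:
    - [-1, 0, 0, 0, -0.58]
    - [-1, 0.5, -0.07, 0, 0]
    - [-1, 0.45, -0.07, 0, 0]
    - [-1, 0, 0, 0.6, 0]
    - [-1, 0, 0, 0.6, 0]
    - [-1, 0, 0, 0.6, 0]
    - [-1, 0, 0, 0.6, 0]
    - [-1, 0, 0, 0.6, 0]
    - [-1, 0, 0, 0.6, 0]
    - [-1, 0, 0, 0, 0]

```text
time: 4.17
ee_pos: [0.4499, -0.082, 0.0988]
eef_rot: [-0.543, 0.84, -0.007, 0.002]
ft_force: [-0.6, -0.1, -0.0]
width: 0.0872
```

```bash
python3 -c "
from h import *
delta(.4477,-.0793,.027,-115.1)
camera('wrist');d=silhouettes('box_a','wrist')
for q in d: print(q['conf'],np.round(q['box']),[np.round(v,3) for v in fit('wrist',q['mask'],(.4477,-.0793,-.44),(.112,.058,.048))])"
```

```text
after turn: [-0.05  0.1   2.39]
now [ 0.4499 -0.082   0.0988] yaw -114.2 d(units) [-0.06  0.14  2.39] turn 0.18
0.78 [ 56.  40. 110.  79.] [array([ 0.448, -0.079, -0.44 ]), np.float64(-0.0)]
0.67 [ 14. 171.  26.  80.] [array([ 0.448, -0.079, -0.44 ]), np.float64(-0.0)]
0.57 [127. 251.  81.  98.] [array([ 0.448, -0.079, -0.44 ]), np.float64(-0.0)]
0.57 [254. 202.  76. 141.] [array([ 0.449, -0.079, -0.439]), np.float64(0.764)]
```

Emit:
carry_out:
  rows:
    - [-1, -0.05, 0.12, 0, 0.18]
    - [-1, 0, 0, 0.5, 0]
    - [-1, 0, 0, 0.5, 0]
    - [-1, 0, 0, 0.5, 0]
    - [-1, 0, 0, 0.5, 0]
    - [-1, 0, 0, 0.4, 0]
    - [-1, 0, 0, 0, 0]

```text
time: 4.85
ee_pos: [0.457, -0.0802, 0.0375]
eef_rot: [-0.534, 0.845, -0.015, 0.009]
ft_force: [-0.1, 0.2, 0.1]
width: 0.0873
```

```bash
python3 -c "
from h import *
delta(.4477,-.0793,.027,-115.1);print(read_state()['ft_force'],read_state()['torque'])"
```

```text
after turn: [0.1  0.29 0.35]
now [ 0.457  -0.0802  0.0375] yaw -115.4 d(units) [0.11 0.3  0.34] turn -0.06
[-0.13722907  0.20437401  0.08358686] [ 0.12638456  0.09421364 -0.06480505]
```

```bash
python3 -c "
from h import *
print(np.round(read_state()['joint_positions'],3));print(np.round(tool()[3],3))"
```

```text
[ 0.593  0.18  -0.559  2.063  0.139  0.899 -2.057]
[[-0.429 -0.903  0.031]
 [-0.903  0.428 -0.015]
 [ 0.    -0.034 -0.999]]
```

Emit:
carry_out:
  rows:
    - [-1, 0.1, 0.3, 0.2, 0]
    - [-1, 0, 0, 0, 0]
    - [-1, 0, 0, 0, 0]

```text
time: 5.1
ee_pos: [0.45, -0.0791, 0.0349]
eef_rot: [-0.534, 0.845, -0.016, 0.01]
ft_force: [-0.6, -0.1, 0.5]
width: 0.0871
```

```bash
python3 -c "
from h import *
print(np.round(read_state()['joint_positions'],3));print(np.round(tool()[3],3));delta(.4477,-.0793,.027,-115.1)"
```

```text
[ 0.597  0.166 -0.562  2.086  0.133  0.884 -2.054]
[[-0.429 -0.902  0.035]
 [-0.903  0.429 -0.016]
 [-0.    -0.038 -0.999]]
after turn: [0.04 0.07 0.26]
now [ 0.45   -0.0791  0.0349] yaw -115.4 d(units) [0.04 0.08 0.26] turn -0.07
```

Emit:
carry_out:
  rows:
    - [-1, 0.04, 0.08, 0.26, 0]
    - [-1, 0, 0, 0, 0]
    - [1, 0, 0, 0, 0]
    - [1, 0, 0, 0, 0]
    - [1, 0, 0, 0, 0]
    - [1, 0, 0, 0, 0]
    - [1, 0, 0, 0, 0]
    - [1, 0, 0, 0, 0]
  force: 35

```text
time: 5.77
ee_pos: [0.4506, -0.0802, 0.03]
eef_rot: [-0.534, 0.845, -0.018, 0.012]
ft_force: [-1.1, -0.8, 0.1]
width: 0.057
```

```bash
python3 -c "
from h import *
s=read_state();print(s['width'],s['ft_force'],s['torque'],np.round(tool()[3][:,2],3));delta(.4477,-.0793,.027,-115.1)"
```

```text
0.05698485118574517 [-1.08383979 -0.79404881  0.0895055 ] [-0.15314485  0.272772    0.05758166] [ 0.04  -0.018 -0.999]
after turn: [0.01 0.1  0.1 ]
now [ 0.4506 -0.0802  0.03  ] yaw -115.5 d(units) [0.01 0.1  0.1 ] turn -0.08
```

Emit:
carry_out:
  rows:
    - [1, 0, 0, -0.25, 0]
    - [1, 0, 0, -0.25, 0]
    - [1, 0, 0, -0.25, 0]
    - [1, 0, 0, -0.25, 0]
    - [1, 0, 0, -0.25, 0]
    - [1, 0, 0, 0, 0]
    - [1, 0, 0, 0, 0]
    - [1, 0, 0, 0, 0]

```text
time: 6.43
ee_pos: [0.4481, -0.0789, 0.0716]
eef_rot: [-0.534, 0.845, -0.018, 0.012]
ft_force: [0.9, 0.3, -3.9]
width: 0.0569
```

```bash
python3 -c "
from h import *
s=read_state();print(s['width'],s['ft_force'],s['torque'],np.round(tool()[3][:,2],3));delta(.4477,-.0793,.027,-115.1)"
```

```text
0.0568829706994713 [ 0.93382947  0.28066124 -3.85083616] [ 0.07240297  0.1149799  -0.02186958] [ 0.039 -0.018 -0.999]
after turn: [0.02 0.01 1.49]
now [ 0.4481 -0.0789  0.0716] yaw -115.5 d(units) [0.02 0.07 1.48] turn -0.07
```

```bash
python3 -c "
from h import *
print(read_state()['ft_force']);delta(.4506,-.0802,.0305,-115.5)"
```

```text
[ 0.93382947  0.28066124 -3.85083616]
after turn: [ 0.   -0.09  1.37]
now [ 0.4481 -0.0789  0.0716] yaw -115.5 d(units) [ 0.   -0.04  1.37] turn 0.01
```

It weighs about 0.39 kg, so it is the half-full one, and it goes back on its spot.

Emit:
carry_out:
  rows:
    - [1, 0, 0, 0.25, 0]
    - [1, 0, 0, 0.25, 0]
    - [1, 0, 0, 0.25, 0]
    - [1, 0, 0, 0.2, 0]
    - [1, 0, 0, 0, 0]
    - [1, 0, 0, 0, 0]

```text
time: 6.93
ee_pos: [0.4477, -0.0791, 0.0378]
eef_rot: [-0.534, 0.845, -0.016, 0.011]
ft_force: [-0.3, 1.0, -3.3]
width: 0.0569
```

```bash
python3 -c "
from h import *
print(read_state()['ft_force']);delta(.4506,-.0802,.0305,-115.5)"
```

```text
[-0.33734377  0.98306985 -3.3044452 ]
after turn: [-0.01 -0.1   0.24]
now [ 0.4477 -0.0791  0.0378] yaw -115.5 d(units) [-0.01 -0.09  0.25] turn 0.01
```

Emit:
carry_out:
  rows:
    - [1, 0, -0.09, 0.1, 0]
    - [1, 0, 0, 0.08, 0]
    - [1, 0, 0, 0.06, 0]
    - [1, 0, 0, 0, 0]

```text
time: 7.27
ee_pos: [0.4508, -0.0804, 0.0301]
eef_rot: [-0.534, 0.845, -0.016, 0.011]
ft_force: [-2.0, -0.3, -1.9]
width: 0.0569
```

```bash
python3 -c "
from h import *
print(read_state()['ft_force'],np.round(tool()[3][:,2],3));delta(.4506,-.0802,.0305,-115.5)"
```

```text
[-1.95358498 -0.27319699 -1.93927944] [ 0.035 -0.016 -0.999]
after turn: [-0.    0.01 -0.01]
now [ 0.4508 -0.0804  0.0301] yaw -115.5 d(units) [-0.    0.01 -0.02] turn 0.01
```

Emit:
carry_out:
  rows:
    - [1, 0, 0, 0.03, 0]
    - [-1, 0, 0, 0, 0]
    - [-1, 0, 0, 0, 0]
    - [-1, 0, 0, 0, 0]
    - [-1, 0, 0, 0, 0]
    - [-1, 0, 0, 0, 0]
    - [-1, 0, 0, -0.5, 0]
    - [-1, 0, 0, -0.7, 0]
    - [-1, 0, 0, -0.7, 0]
    - [-1, 0, 0, -0.7, 0]
    - [-1, 0, 0, -0.7, 0]
    - [-1, 0, 0, 0, -1]
    - [-1, 0, 0, 0, -1]
    - [-1, 0, 0, 0, -1]
    - [-1, 0, 0, 0, -1]
    - [-1, 0, 0, 0, -0.7]
    - [-1, 0, 0, 0, 0]

```text
time: 8.68
ee_pos: [0.4499, -0.0789, 0.1368]
eef_rot: [-0.702, 0.712, -0.022, 0.009]
ft_force: [-0.3, 0.9, -0.1]
width: 0.0872
```

```bash
python3 -c "
from h import *
print(np.round(read_state()['ft_force'],2),np.round(tool()[3][:,2],3));delta(.44,.076,.14,-91.8)"
```

```text
[-0.27  0.86 -0.09] [ 0.043 -0.018 -0.999]
after turn: [-5.15  0.49 -0.11]
now [ 0.4499 -0.0789  0.1368] yaw -90.9 d(units) [-5.15  0.4  -0.22] turn 0.19
```

Emit:
carry_out:
  rows:
    - [-1, -0.57, 0, -0.15, 0.19]
    - [-1, -0.57, 0, -0.15, 0]
    - [-1, -0.57, 0, -0.15, 0]
    - [-1, -0.57, 0, -0.15, 0]
    - [-1, -0.57, 0, -0.15, 0]
    - [-1, -0.57, 0, -0.15, 0]
    - [-1, -0.57, 0, -0.15, 0]
    - [-1, -0.57, 0, -0.15, 0]
    - [-1, -0.5, 0, -0.15, 0]
    - [-1, 0, 0, 0, 0]

```text
time: 9.52
ee_pos: [0.4542, 0.0795, 0.1763]
eef_rot: [-0.685, 0.728, -0.022, 0.01]
ft_force: [-0.1, 0.7, 0.3]
width: 0.0869
```

```bash
python3 - <<'E'
from h import *
print(np.round(tool()[3][:,2],3))
im=camera('wrist')
for d in silhouettes('box_a','wrist'):
    c=ray('wrist',d['box'][:2],.03)[:2]
    for k in [(.441,.076,-.05),(.4477,-.0793,-.44)]:
        if np.hypot(*(np.array(k[:2])-c))<.06:
            p,s=fit('wrist',d['mask'],k,(.112,.058,.048));print(round(d['conf'],2),np.round(d['box']),np.round(p[:2],4),round(np.degrees(p[2]),1),'iou',round(s,3))
            cv2.polylines(im,[hull('wrist',p,(.112,.058,.048))],True,(0,255,255),1,shift=4)
cv2.imwrite('pics/w2.png',im)
delta(.44,.076,.027,-91.8)
E
```

```text
[ 0.044 -0.018 -0.999]
0.97 [396. 181. 106. 119.] [ 0.4464 -0.0801] -25.7 iou 0.958
0.87 [259. 190.  58.  94.] [0.4455 0.0727] -3.9 iou 0.866
after turn: [0.03 0.46 4.95]
now [0.4539 0.0765 0.1754] yaw -93.6 d(units) [-0.04  0.68  4.92] turn -0.35
```

View pics/w2.png

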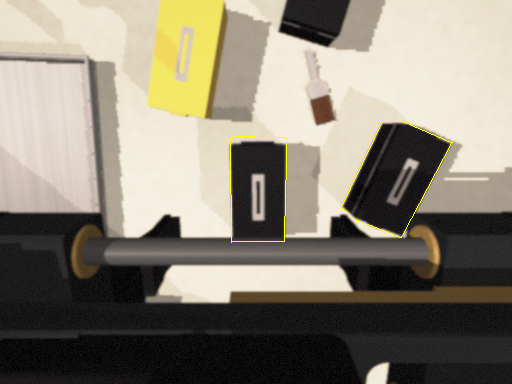

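Emit:
carry_out:
  rows:
    - [-1, 0.1, 0.35, 0, 0]
    - [-1, 0, 0.3, 0.5, 0]
    - [-1, 0, 0, 0.6, 0]
    - [-1, 0, 0, 0.6, 0]
    - [-1, 0, 0, 0.6, 0]
    - [-1, 0, 0, 0.6, 0]
    - [-1, 0, 0, 0, 0]

```text
time: 10.2
ee_pos: [0.4373, 0.0637, 0.0831]
eef_rot: [-0.678, 0.734, -0.023, 0.008]
ft_force: [-1.3, -1.6, -0.1]
width: 0.0871
```

```bash
python3 -c "
from h import *
print(np.round(tool()[3][:,2],3));delta(.4415,.0735,.028,-93.7)"
```

```text
[ 0.043 -0.023 -0.999]
after turn: [-0.33 -0.12  1.84]
now [0.4373 0.0637 0.0831] yaw -94.6 d(units) [-0.37 -0.03  1.83] turn -0.18
```

Emit:
carry_out:
  rows:
    - [-1, -0.37, 0, 0, -0.18]
    - [-1, 0, 0, 0.3, 0]
    - [-1, 0, 0, 0.3, 0]
    - [-1, 0, 0, 0, 0]

```text
time: 10.53
ee_pos: [0.4399, 0.0735, 0.065]
eef_rot: [-0.683, 0.73, -0.023, 0.008]
ft_force: [-0.6, -0.4, 0.0]
width: 0.0868
```

```bash
python3 -c "
from h import *
print(np.round(tool()[3][:,2],3));delta(.4415,.0735,.028,-93.7)"
```

```text
[ 0.044 -0.023 -0.999]
after turn: [-0.   -0.05  1.23]
now [0.4399 0.0735 0.065 ] yaw -93.9 d(units) [-0.03  0.    1.23] turn -0.03
```

Emit:
carry_out:
  rows:
    - [-1, -0.03, 0, 0.4, 0]
    - [-1, 0, 0, 0.4, 0]
    - [-1, 0, 0, 0.4, 0]
    - [-1, 0, 0, 0, 0]
    - [1, 0, 0, 0, 0]
    - [1, 0, 0, 0, 0]
    - [1, 0, 0, 0, 0]
    - [1, 0, 0, 0, 0]
    - [1, 0, 0, 0, 0]
    - [1, 0, 0, 0, 0]

```text
time: 11.37
ee_pos: [0.4444, 0.0738, 0.0302]
eef_rot: [-0.683, 0.73, -0.025, 0.01]
ft_force: [-0.3, 0.2, -1.7]
width: 0.0571
```

```bash
python3 -c "
from h import *
print(np.round(read_state()['ft_force'],2),np.round(tool()[3][:,2],3));delta(.4415,.0735,.028,-93.7)"
```

```text
[-0.29  0.24 -1.71] [ 0.049 -0.023 -0.999]
after turn: [0.01 0.09 0.07]
now [0.4444 0.0738 0.0302] yaw -93.9 d(units) [0.01 0.1  0.07] turn -0.03
```

Emit:
carry_out:
  rows:
    - [1, 0, 0, -0.25, 0]
    - [1, 0, 0, -0.25, 0]
    - [1, 0, 0, -0.25, 0]
    - [1, 0, 0, -0.25, 0]
    - [1, 0, 0, -0.25, 0]
    - [1, 0, 0, -0.25, 0]
    - [1, 0, 0, 0, 0]
    - [1, 0, 0, 0, 0]
    - [1, 0, 0, 0, 0]

```text
time: 12.12
ee_pos: [0.4424, 0.0749, 0.0817]
eef_rot: [-0.683, 0.73, -0.026, 0.01]
ft_force: [0.1, 0.2, -0.9]
width: 0.0568
```

```bash
python3 -c "
from h import *
print(np.round(read_state()['ft_force'],2),np.round(tool()[3][:,2],3),read_state()['width']);delta(.4415,.0735,.028,-93.7)"
```

```text
[ 0.11  0.2  -0.86] [ 0.051 -0.024 -0.998] 0.05677358769686181
after turn: [0.05 0.03 1.79]
now [0.4424 0.0749 0.0817] yaw -93.9 d(units) [0.01 0.12 1.79] turn -0.03
```

About 0.9–1.5 N, so this box is empty. The full one goes first, so I'm setting this back for now.

Emit:
carry_out:
  rows:
    - [1, 0, 0, 0.3, 0]
    - [1, 0, 0, 0.3, 0]
    - [1, 0, 0, 0.3, 0]
    - [1, 0, 0, 0.3, 0]
    - [1, 0, 0, 0.2, 0]
    - [1, 0, 0, 0, 0]

```text
time: 12.62
ee_pos: [0.4429, 0.0735, 0.0329]
eef_rot: [-0.683, 0.73, -0.025, 0.009]
ft_force: [-0.2, -0.2, -1.9]
width: 0.0571
```

```bash
python3 -c "
from h import *
print(np.round(read_state()['ft_force'],2),np.round(tool()[3][:,2],3));delta(.4444,.0738,.0302,-93.9)"
```

```text
[-0.15 -0.15 -1.93] [ 0.047 -0.024 -0.999]
after turn: [-0.01 -0.05  0.09]
now [0.4429 0.0735 0.0329] yaw -93.9 d(units) [-0.01 -0.05  0.09] turn 0.01
```

Emit:
carry_out:
  rows:
    - [1, 0, -0.05, 0.1, 0]
    - [1, 0, 0, 0.02, 0]
    - [-1, 0, 0, 0, 0]
    - [-1, 0, 0, 0, 0]
    - [-1, 0, 0, 0, 0]
    - [-1, 0, 0, 0, 0]
    - [-1, 0, 0, -0.5, 0]
    - [-1, 0, 0, -0.8, 0]
    - [-1, 0, 0, -0.8, 0]
    - [-1, 0, 0, -0.8, 0]
    - [-1, 0, 0, -0.8, 0]
    - [-1, 0, 0, -0.8, 0]
    - [-1, 0, 0, 0, 1]
    - [-1, 0, 0, 0, 1]
    - [-1, 0, 0, 0, 1]
    - [-1, 0, 0, 0, 0]

```text
time: 13.95
ee_pos: [0.4397, 0.078, 0.1726]
eef_rot: [-0.578, 0.815, -0.024, 0.014]
ft_force: [-0.4, 0.3, -0.1]
width: 0.087
```

```bash
python3 -c "
from h import *
print(np.round(tool()[3][:,2],3));delta(.6578,-.0012,.17,-109.2)"
```

```text
[ 0.05  -0.024 -0.998]
after turn: [ 0.1  -7.73  0.09]
now [0.4397 0.078  0.1726] yaw -109.3 d(units) [ 0.08 -7.72  0.51] turn -0.03
```

Emit:
carry_out:
  rows:
    - [-1, 0, -0.86, 0.05, 0]
    - [-1, 0, -0.86, 0.05, 0]
    - [-1, 0, -0.86, 0.05, 0]
    - [-1, 0, -0.86, 0.05, 0]
    - [-1, 0, -0.86, 0.05, 0]
    - [-1, 0, -0.86, 0.05, 0]
    - [-1, 0, -0.86, 0.05, 0]
    - [-1, 0, -0.86, 0.05, 0]
    - [-1, 0, 0, 0, 0]

```text
time: 14.7
ee_pos: [0.6441, 0.0067, 0.1692]
eef_rot: [-0.589, 0.807, -0.026, 0.012]
ft_force: [-0.8, -0.5, -0.7]
width: 0.0873
```

```bash
python3 - <<'E'
from h import *
print(np.round(tool()[3][:,2],3))
im=camera('wrist')
for d in silhouettes('box_a','wrist'):
    c=ray('wrist',d['box'][:2],.03)[:2];k=(.6578,-.0012,-.335)
    if np.hypot(*(np.array(k[:2])-c))<.06:
            p,s=fit('wrist',d['mask'],k,(.112,.058,.048));print(round(d['conf'],2),np.round(d['box']),np.round(p[:2],4),round(np.degrees(p[2]),1),'iou',round(s,3))
            cv2.polylines(im,[hull('wrist',p,(.112,.058,.048))],True,(0,255,255),1,shift=4)
cv2.imwrite('pics/w3.png',im)
delta(.6578,-.0012,.027,-109.2)
E
```

```text
[ 0.05  -0.029 -0.998]
0.73 [261. 169.  59. 112.] [6.555e-01 4.000e-04] -19.3 iou 0.972
after turn: [ 0.15 -0.63  4.76]
now [0.6413 0.0093 0.1697] yaw -107.7 d(units) [ 0.11 -0.37  4.78] turn 0.3
```

View pics/w3.png

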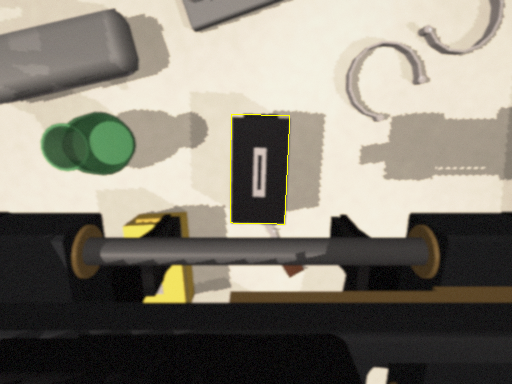

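The overlay fits the third black box well, centred at about (260,170), and the vase at (90,145) is clear of it. Descending.

Emit:
carry_out:
  rows:
    - [-1, 0.1, -0.2, 0, 0.3]
    - [-1, 0, -0.15, 0.5, 0]
    - [-1, 0, 0, 0.7, 0]
    - [-1, 0, 0, 0.7, 0]
    - [-1, 0, 0, 0.7, 0]
    - [-1, 0, 0, 0.5, 0]
    - [-1, 0, 0, 0, 0]

```text
time: 15.38
ee_pos: [0.6542, 0.0012, 0.0731]
eef_rot: [-0.581, 0.813, -0.027, 0.013]
ft_force: [0.6, -0.7, -0.3]
width: 0.087
```

```bash
python3 -c "
from h import *
print(np.round(tool()[3][:,2],3));delta(.6555,-.0,.028,-109.3)"
```

```text
[ 0.052 -0.029 -0.998]
after turn: [ 0.02 -0.06  1.5 ]
now [0.6542 0.0012 0.0731] yaw -108.9 d(units) [0.01 0.03 1.5 ] turn 0.08
```

Emit:
carry_out:
  rows:
    - [-1, 0, 0, 0.5, 0.08]
    - [-1, 0, 0, 0.5, 0]
    - [-1, 0, 0, 0.5, 0]
    - [-1, 0, 0, 0, 0]
    - [1, 0, 0, 0, 0]
    - [1, 0, 0, 0, 0]
    - [1, 0, 0, 0, 0]
    - [1, 0, 0, 0, 0]
    - [1, 0, 0, 0, 0]
    - [1, 0, 0, 0, 0]

```text
time: 16.22
ee_pos: [0.6571, -0.0013, 0.0292]
eef_rot: [-0.579, 0.815, -0.029, 0.013]
ft_force: [0.5, -0.5, -5.2]
width: 0.0569
```

```bash
python3 -c "
from h import *
print(np.round(read_state()['ft_force'],2),np.round(tool()[3][:,2],3));delta(.6555,-.0,.028,-109.3)"
```

```text
[ 0.46 -0.49 -5.19] [ 0.055 -0.032 -0.998]
after turn: [-0.02  0.07  0.04]
now [ 0.6571 -0.0013  0.0292] yaw -109.2 d(units) [-0.02  0.07  0.03] turn 0.02
```

Emit:
carry_out:
  rows:
    - [1, 0, 0, -0.25, 0]
    - [1, 0, 0, -0.3, 0]
    - [1, 0, 0, -0.4, 0]
    - [1, 0, 0, -0.5, 0]
    - [1, 0, 0, -0.5, 0]
    - [1, 0, 0, -0.5, 0]
    - [1, 0, 0, 0, 0]
    - [1, 0, 0, 0, 0]
    - [1, 0, 0, 0, 0]

```text
time: 16.97
ee_pos: [0.6504, 0.0036, 0.1085]
eef_rot: [-0.58, 0.814, -0.027, 0.013]
ft_force: [0.0, -0.4, -6.7]
width: 0.0575
```

```bash
python3 -c "
from h import *
print(np.round(read_state()['ft_force'],2),np.round(tool()[3][:,2],3),read_state()['width']);delta(.485,.3405,.12,-95.5)"
```

```text
[ 0.01 -0.4  -6.71] [ 0.052 -0.029 -0.998] 0.05746630494306133
after turn: [-10.65   6.56  -0.38]
now [0.6504 0.0036 0.1085] yaw -109.1 d(units) [-8.81  8.84 -1.  ] turn -2.71
```

It reads 6.7 N, about 0.68 kg, so this is the full one. Carrying it to the key tray.

Emit:
carry_out:
  rows:
    - [1, 0, 0, -0.5, 0]
    - [1, -0.3, 0.3, -0.2, 0]
    - [1, -0.59, 0.59, -0.04, 0]
    - [1, -0.59, 0.59, -0.04, 0]
    - [1, -0.59, 0.59, -0.04, 0]
    - [1, -0.59, 0.59, -0.04, 0]
    - [1, -0.59, 0.59, -0.04, 0]
    - [1, -0.59, 0.59, -0.04, 0]
    - [1, -0.59, 0.59, -0.04, 0]
    - [1, -0.59, 0.59, -0.04, 0]
    - [1, -0.59, 0.59, -0.04, 0]
    - [1, -0.59, 0.59, -0.04, 0]
    - [1, -0.59, 0.59, -0.04, 0]
    - [1, -0.59, 0.59, -0.04, 0]
    - [1, -0.5, 0.5, -0.04, 0]
    - [1, -0.3, 0.3, 0, -0.7]
    - [1, 0, 0, 0, -1]
    - [1, 0, 0, 0, -1]
    - [1, 0, 0, 0, 0]

```text
time: 18.55
ee_pos: [0.49, 0.3148, 0.1313]
eef_rot: [-0.679, 0.733, -0.024, 0.006]
ft_force: [-0.8, 0.3, -5.4]
width: 0.0572
```

```bash
python3 - <<'E'
from h import *
print(np.round(read_state()['ft_force'],2),np.round(tool()[3][:,2],3),read_state()['width']);delta(.485,.3405,.036,-95.5)
im=camera('wrist')
cv2.polylines(im,[hull('wrist',(.485,.3405,np.radians(-5.5)),(.24,.16,.018))],True,(0,255,255),1,shift=4)
cv2.imwrite('pics/w4.png',im)
E
```

```text
[-0.77  0.31 -5.35] [ 0.041 -0.028 -0.999] 0.05717642624298694
after turn: [-0.84  0.25  3.18]
now [0.49   0.3148 0.1313] yaw -94.4 d(units) [-0.92  0.37  3.14] turn 0.22
```

View pics/w4.png

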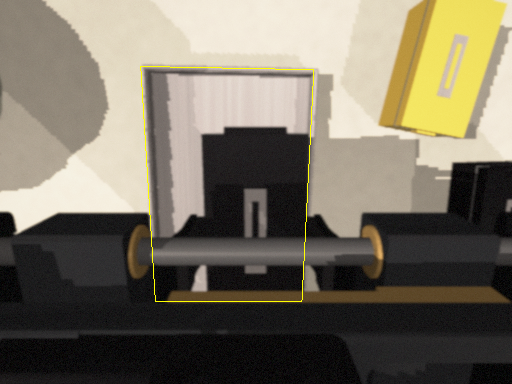

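The yellow outline matches the tray, which spans columns 145–315, and the box sits slightly right of centre. Correcting that, then lowering.

Emit:
carry_out:
  rows:
    - [1, -0.5, 0.2, 0, 0.2]
    - [1, -0.42, 0.17, 0, 0]
    - [1, 0, 0, 0.5, 0]
    - [1, 0, 0, 0.6, 0]
    - [1, 0, 0, 0.6, 0]
    - [1, 0, 0, 0.5, 0]
    - [1, 0, 0, 0.3, 0]
    - [1, 0, 0, 0, 0]

```text
time: 19.27
ee_pos: [0.4843, 0.3423, 0.055]
eef_rot: [-0.659, 0.752, -0.023, 0.008]
ft_force: [-0.7, -0.7, -7.3]
width: 0.0574
```

```bash
python3 -c "
from h import *
print(np.round(read_state()['ft_force'],2),np.round(tool()[3][:,2],3),read_state()['width']);delta(.485,.3405,.032,-95.5)"
```

```text
[-0.68 -0.71 -7.3 ] [ 0.041 -0.024 -0.999] 0.057394034705888296
after turn: [ 0.06 -0.03  0.77]
now [0.4843 0.3423 0.055 ] yaw -97.5 d(units) [0.04 0.   0.77] turn -0.4
```

Emit:
carry_out:
  rows:
    - [1, 0, 0, 0.25, -0.4]
    - [1, 0, 0, 0.2, 0]
    - [1, 0, 0, 0.15, 0]
    - [1, 0, 0, 0.1, 0]
    - [1, 0, 0, 0, 0]

```text
time: 19.68
ee_pos: [0.4865, 0.3419, 0.0356]
eef_rot: [-0.669, 0.743, -0.023, 0.008]
ft_force: [-0.4, -0.1, -5.8]
width: 0.0572
```

```bash
python3 -c "
from h import *
print(np.round(read_state()['ft_force'],2),np.round(tool()[3][:,2],3),read_state()['width']);delta(.485,.3405,.032,-95.5)"
```

```text
[-0.37 -0.11 -5.76] [ 0.043 -0.023 -0.999] 0.05718317997137846
after turn: [0.05 0.05 0.12]
now [0.4865 0.3419 0.0356] yaw -96.0 d(units) [0.05 0.05 0.12] turn -0.1
```

Emit:
carry_out:
  rows:
    - [1, 0, 0, 0.06, 0]
    - [1, 0, 0, 0.05, 0]
    - [1, 0, 0, 0.03, 0]
    - [1, 0, 0, 0, 0]

```text
time: 20.02
ee_pos: [0.4874, 0.3425, 0.0327]
eef_rot: [-0.668, 0.744, -0.023, 0.009]
ft_force: [-0.1, -0.3, -4.8]
width: 0.0574
```

```bash
python3 -c "
from h import *
print(np.round(read_state()['ft_force'],2),np.round(tool()[3][:,2],3),read_state()['width']);delta(.485,.3405,.032,-95.5)"
```

```text
[-0.08 -0.34 -4.75] [ 0.044 -0.021 -0.999] 0.05743799197394883
after turn: [0.08 0.07 0.02]
now [0.4874 0.3425 0.0327] yaw -96.1 d(units) [0.08 0.07 0.02] turn -0.13
```

Emit:
carry_out:
  rows:
    - [1, 0, 0, 0.06, 0]
    - [1, 0, 0, 0.06, 0]
    - [1, 0, 0, 0, 0]

```text
time: 20.27
ee_pos: [0.4878, 0.3429, 0.0328]
eef_rot: [-0.668, 0.744, -0.023, 0.01]
ft_force: [0.1, 0.5, -6.4]
width: 0.0572
```

```bash
python3 -c "
from h import *
print(np.round(read_state()['ft_force'],2),np.round(tool()[3][:,2],3),read_state()['width']);delta(.485,.3405,.032,-95.5)"
```

```text
[ 0.08  0.45 -6.41] [ 0.046 -0.021 -0.999] 0.0572127020436368
after turn: [0.09 0.09 0.03]
now [0.4878 0.3429 0.0328] yaw -96.2 d(units) [0.09 0.09 0.02] turn -0.13
```

Emit:
carry_out:
  rows:
    - [1, 0, 0, 0.12, 0]
    - [1, 0, 0, 0.12, 0]
    - [1, 0, 0, 0.12, 0]

```text
time: 20.52
ee_pos: [0.4885, 0.3427, 0.0309]
eef_rot: [-0.667, 0.744, -0.024, 0.01]
ft_force: [-18.6, -13.0, 39.3]
width: 0.0574
```

```bash
python3 -c "
from h import *
print(np.round(read_state()['ft_force'],2),np.round(tool()[3][:,2],3),read_state()['width']);delta(.485,.3405,.032,-95.5)"
```

```text
[-18.58 -13.04  39.34] [ 0.047 -0.022 -0.999] 0.05736117566497883
after turn: [ 0.08  0.11 -0.04]
now [0.4885 0.3427 0.0309] yaw -96.3 d(units) [ 0.09  0.11 -0.04] turn -0.15
```

Emit:
carry_out:
  rows:
    - [1, 0, 0, -0.04, 0]
    - [1, 0, 0, 0, 0]

```text
time: 20.68
ee_pos: [0.4889, 0.3433, 0.034]
eef_rot: [-0.667, 0.744, -0.024, 0.011]
ft_force: [0.1, 0.1, -6.0]
width: 0.057
```

```bash
python3 -c "
from h import *
print(np.round(read_state()['ft_force'],2),np.round(tool()[3][:,2],3),read_state()['width']);delta(.485,.3405,.032,-95.5)"
```

```text
[ 0.09  0.15 -6.  ] [ 0.049 -0.021 -0.999] 0.0569586058152078
after turn: [0.1  0.12 0.07]
now [0.4889 0.3433 0.034 ] yaw -96.3 d(units) [0.1  0.12 0.06] turn -0.15
```

Emit:
carry_out:
  rows:
    - [1, 0, 0, 0.08, 0]
    - [1, 0, 0, 0.07, 0]

```text
time: 20.85
ee_pos: [0.4895, 0.3437, 0.031]
eef_rot: [-0.667, 0.744, -0.024, 0.012]
ft_force: [-16.8, -10.1, 37.8]
width: 0.0572
```

```bash
python3 -c "
from h import *
print(np.round(read_state()['ft_force'],2));delta(.485,.3405,.032,-95.5)"
```

```text
[-16.82 -10.09  37.79]
after turn: [ 0.12  0.14 -0.03]
now [0.4895 0.3437 0.031 ] yaw -96.3 d(units) [ 0.12  0.13 -0.04] turn -0.15
```

Emit:
carry_out:
  rows:
    - [-1, 0, 0, 0, 0]
    - [-1, 0, 0, 0, 0]
    - [-1, 0, 0, 0, 0]
    - [-1, 0, 0, 0, 0]
    - [-1, 0, 0, -0.4, 0]
    - [-1, 0, 0, -0.8, 0]
    - [-1, 0, 0, -0.8, 0]
    - [-1, 0, 0, -0.8, 0]
    - [-1, 0, 0, -0.8, 0]
    - [-1, 0, 0, -0.8, 0]
    - [-1, 0, 0, 0, 0]

```text
time: 21.77
ee_pos: [0.4833, 0.3472, 0.1718]
eef_rot: [-0.667, 0.744, -0.024, 0.013]
ft_force: [0.8, 0.7, 0.5]
width: 0.0869
```

```bash
python3 - <<'E'
from h import *
print(np.round(read_state()['ft_force'],2),np.round(tool()[3][:,2],3));delta(.4415,.074,.17,-93.9)
camera('top')
for d in silhouettes('box_a','top'):
    c=ray('top',d['box'][:2],.03)[:2];p,s=fit('top',d['mask'],(*c,-.2),(.112,.058,.048));print(np.round(p[:2],4),round(np.degrees(p[2]),1),round(s,2))
E
```

```text
[0.84 0.68 0.46] [ 0.052 -0.018 -0.998]
after turn: [9.18 0.77 0.06]
now [0.4833 0.3472 0.1718] yaw -96.2 d(units) [9.2  0.41 0.15] turn -0.47
[0.4406 0.0757] -3.9 0.94
[0.258  0.2685] -7.9 0.93
[ 0.2294 -0.2531] -91.0 0.91
[0.4891 0.3405] -9.7 0.54
[ 0.4488 -0.0773] -26.2 0.97
[0.5886 0.1391] -13.8 0.92
```

Emit:
carry_out:
  rows:
    - [-1, 0.5, 0.03, 0, -0.47]
    - [-1, 0.8, 0.03, 0, 0]
    - [-1, 0.8, 0.03, 0, 0]
    - [-1, 0.8, 0.03, 0, 0]
    - [-1, 0.8, 0.03, 0, 0]
    - [-1, 0.8, 0.03, 0, 0]
    - [-1, 0.8, 0.03, 0, 0]
    - [-1, 0.8, 0.03, 0, 0]
    - [-1, 0.8, 0.03, 0, 0]
    - [-1, 0.8, 0.03, 0, 0]
    - [-1, 0.8, 0.03, 0, 0]
    - [-1, 0.5, 0.03, 0, 0]
    - [-1, 0, 0, 0, 0]

```text
time: 22.95
ee_pos: [0.443, 0.0621, 0.1591]
eef_rot: [-0.684, 0.729, -0.02, 0.0]
ft_force: [-0.2, 0.2, -0.3]
width: 0.0875
```

```bash
python3 - <<'E'
from h import *
print(np.round(tool()[3][:,2],3));delta(.4415,.0745,.028,-93.9)
E
```

```text
[ 0.027 -0.028 -0.999]
after turn: [-0.41  0.08  4.37]
now [0.443  0.0621 0.1591] yaw -93.7 d(units) [-0.52  0.2   4.35] turn 0.05
```

Emit:
carry_out:
  rows:
    - [-1, -0.25, 0.1, 0, 0]
    - [-1, -0.25, 0.1, 0.5, 0]
    - [-1, 0, 0, 0.7, 0]
    - [-1, 0, 0, 0.7, 0]
    - [-1, 0, 0, 0.7, 0]
    - [-1, 0, 0, 0, 0]

```text
time: 23.45
ee_pos: [0.438, 0.0827, 0.076]
eef_rot: [-0.685, 0.728, -0.018, 0.0]
ft_force: [-0.7, 0.5, -0.5]
width: 0.0868
```

```bash
python3 - <<'E'
from h import *
print(np.round(tool()[3][:,2],3));delta(.4415,.0745,.028,-93.9)
E
```

```text
[ 0.026 -0.026 -0.999]
after turn: [ 0.26 -0.14  1.6 ]
now [0.438  0.0827 0.076 ] yaw -93.5 d(units) [ 0.23 -0.09  1.61] turn 0.08
```

Emit:
carry_out:
  rows:
    - [-1, 0.23, -0.05, 0, 0.08]
    - [-1, 0, 0, 0.5, 0]
    - [-1, 0, 0, 0.5, 0]
    - [-1, 0, 0, 0.5, 0]
    - [-1, 0, 0, 0.08, 0]
    - [1, 0, 0, 0, 0]
    - [1, 0, 0, 0, 0]
    - [1, 0, 0, 0, 0]
    - [1, 0, 0, 0, 0]
    - [1, 0, 0, 0, 0]
    - [1, 0, 0, 0, 0]

```text
time: 24.37
ee_pos: [0.4448, 0.0795, 0.0363]
eef_rot: [-0.684, 0.729, -0.02, 0.004]
ft_force: [0.6, 0.0, -1.4]
width: 0.0549
```

```bash
python3 - <<'E'
from h import *
print(np.round(read_state()['ft_force'],2),read_state()['width'],np.round(tool()[3][:,2],3));delta(.4415,.0745,.028,-93.9)
E
```

```text
[ 0.58  0.   -1.39] 0.05487641516688013 [ 0.033 -0.023 -0.999]
after turn: [0.17 0.1  0.28]
now [0.4448 0.0795 0.0363] yaw -93.7 d(units) [0.17 0.11 0.28] turn 0.04
```

The grip is a bit high and reads narrow, so I'm regripping lower.

Emit:
carry_out:
  rows:
    - [-1, 0, 0, 0, 0]
    - [-1, 0, 0, 0, 0]
    - [-1, 0, 0, 0, 0]
    - [-1, 0, 0, 0, 0]
    - [-1, 0.1, 0.1, 0.2, 0]
    - [-1, 0, 0, 0.1, 0]
    - [1, 0, 0, 0, 0]
    - [1, 0, 0, 0, 0]
    - [1, 0, 0, 0, 0]
    - [1, 0, 0, 0, 0]
    - [1, 0, 0, 0, 0]
    - [1, 0, 0, 0, 0]

```text
time: 25.37
ee_pos: [0.4415, 0.0758, 0.0265]
eef_rot: [-0.684, 0.729, -0.02, 0.004]
ft_force: [0.1, -0.5, -1.3]
width: 0.0572
```

```bash
python3 - <<'E'
from h import *
print(np.round(read_state()['ft_force'],2),read_state()['width'],np.round(tool()[3][:,2],3));delta(.4415,.0745,.028,-93.9)
E
```

```text
[ 0.07 -0.45 -1.33] 0.057163812913321316 [ 0.033 -0.023 -0.999]
after turn: [ 0.04 -0.   -0.05]
now [0.4415 0.0758 0.0265] yaw -93.7 d(units) [ 0.04 -0.01 -0.05] turn 0.04
```

Emit:
carry_out:
  rows:
    - [1, 0, 0, -0.3, 0]
    - [1, 0, 0, -0.5, 0]
    - [1, 0, 0, -0.7, 0]
    - [1, 0, 0, -0.7, 0]
    - [1, 0, 0, -0.7, 0]
    - [1, 0, 0, -0.7, 0]
    - [1, 0, 0, 0, 1]
    - [1, 0, 0, 0, 1]
    - [1, 0, 0, 0, 0]
    - [1, 0, 0, 0, 0]

```text
time: 26.2
ee_pos: [0.4362, 0.079, 0.1449]
eef_rot: [-0.616, 0.787, -0.019, 0.006]
ft_force: [0.4, -0.1, -0.7]
width: 0.0574
```

```bash
python3 - <<'E'
from h import *
print(np.round(read_state()['ft_force'],2),read_state()['width'],np.round(tool()[3][:,2],3));delta(.5275,-.38,.13,-103.5)
E
```

```text
[ 0.36 -0.07 -0.66] 0.05742263596853286 [ 0.033 -0.022 -0.999]
after turn: [14.17 -6.53  0.5 ]
now [0.4362 0.079  0.1449] yaw -103.9 d(units) [14.11 -6.6   0.94] turn -0.08
```

Emit:
carry_out:
  rows:
    - [1, 0.4, -0.2, 0, 0]
    - [1, 0.74, -0.35, 0, 0]
    - [1, 0.74, -0.35, 0, 0]
    - [1, 0.74, -0.35, 0, 0]
    - [1, 0.74, -0.35, 0, 0]
    - [1, 0.74, -0.35, 0, 0]
    - [1, 0.74, -0.35, 0, 0]
    - [1, 0.74, -0.35, 0, 0]
    - [1, 0.74, -0.35, 0, 0]
    - [1, 0.74, -0.35, 0, 0]
    - [1, 0.74, -0.35, 0, 0]
    - [1, 0.74, -0.35, 0, 0]
    - [1, 0.74, -0.35, 0, 0]
    - [1, 0.74, -0.35, 0, 0]
    - [1, 0.74, -0.35, 0, 0]
    - [1, 0.74, -0.35, 0, 0]
    - [1, 0.74, -0.35, 0, 0]
    - [1, 0.74, -0.35, 0, 0]
    - [1, 0.74, -0.35, 0, 0]
    - [1, 0.4, -0.2, 0, 0]

```text
time: 27.87
ee_pos: [0.5436, -0.392, 0.1529]
eef_rot: [-0.646, 0.764, -0.013, 0.002]
ft_force: [0.2, -0.3, -2.1]
width: 0.0573
```

Emit:
carry_out:
  rows:
    - [1, 0, 0, 0, 0]
    - [1, 0, 0, 0, 0]

```text
time: 28.03
ee_pos: [0.5425, -0.3951, 0.1513]
eef_rot: [-0.646, 0.763, -0.012, 0.0]
ft_force: [0.7, -0.2, -1.2]
width: 0.0571
```

```bash
python3 - <<'E'
from h import *
print(np.round(read_state()['ft_force'],2),np.round(tool()[3][:,2],3));delta(.5275,-.381,.0355,-103.5)
im=camera('wrist')
cv2.polylines(im,[hull('wrist',(.5275,-.3813,np.radians(-13.5)),(.24,.16,.024))],True,(0,255,255),1,shift=4)
cv2.imwrite('pics/w5.png',im)
E
```

```text
[ 0.67 -0.22 -1.22] [ 0.016 -0.018 -1.   ]
after turn: [-0.34  0.59  3.86]
now [ 0.5425 -0.3951  0.1513] yaw -99.5 d(units) [-0.44  0.64  3.84] turn 0.8
```

View pics/w5.png

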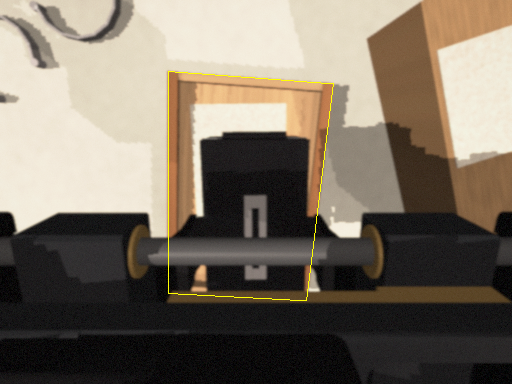

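Emit:
carry_out:
  rows:
    - [1, 0, 0, 0, 0.8]
    - [1, -0.17, 0.3, 0, 0]
    - [1, -0.17, 0.3, 0.3, 0]
    - [1, 0, 0, 0.6, 0]
    - [1, 0, 0, 0.6, 0]
    - [1, 0, 0, 0.6, 0]
    - [1, 0, 0, 0.5, 0]
    - [1, 0, 0, 0, 0]

```text
time: 28.75
ee_pos: [0.5294, -0.3694, 0.0714]
eef_rot: [-0.625, 0.78, -0.011, 0.004]
ft_force: [-0.2, 0.0, -1.5]
width: 0.0574
```

```bash
python3 - <<'E'
from h import *
print(np.round(read_state()['ft_force'],2),np.round(tool()[3][:,2],3));delta(.5275,-.381,.0355,-103.5)
E
```

```text
[-0.25  0.03 -1.49] [ 0.019 -0.012 -1.   ]
after turn: [ 0.39 -0.03  1.2 ]
now [ 0.5294 -0.3694  0.0714] yaw -102.6 d(units) [0.38 0.   1.2 ] turn 0.18
```

Emit:
carry_out:
  rows:
    - [1, 0.38, 0, 0, 0.18]
    - [1, 0, 0, 0.3, 0]
    - [1, 0, 0, 0.3, 0]
    - [1, 0, 0, 0.25, 0]
    - [1, 0, 0, 0.1, 0]
    - [1, 0, 0, 0, 0]

```text
time: 29.25
ee_pos: [0.5287, -0.3803, 0.0436]
eef_rot: [-0.62, 0.784, -0.012, 0.005]
ft_force: [0.6, 0.1, -2.4]
width: 0.0574
```

```bash
python3 - <<'E'
from h import *
print(np.round(read_state()['ft_force'],2),np.round(tool()[3][:,2],3));delta(.5275,-.381,.0355,-103.5)
E
```

```text
[ 0.63  0.11 -2.42] [ 0.022 -0.012 -1.   ]
after turn: [0.03 0.03 0.27]
now [ 0.5287 -0.3803  0.0436] yaw -103.3 d(units) [0.03 0.04 0.27] turn 0.03
```

Emit:
carry_out:
  rows:
    - [1, 0, 0, 0.12, 0]
    - [1, 0, 0, 0.1, 0]
    - [1, 0, 0, 0.07, 0]

```text
time: 29.5
ee_pos: [0.5294, -0.3807, 0.0349]
eef_rot: [-0.62, 0.784, -0.012, 0.005]
ft_force: [-2.4, 1.8, 5.7]
width: 0.0575
```

```bash
python3 - <<'E'
from h import *
print(np.round(read_state()['ft_force'],2),np.round(tool()[3][:,2],3));delta(.5275,-.381,.0355,-103.5)
E
```

```text
[-2.44  1.83  5.74] [ 0.023 -0.013 -1.   ]
after turn: [ 0.03  0.06 -0.02]
now [ 0.5294 -0.3807  0.0349] yaw -103.3 d(units) [ 0.03  0.06 -0.02] turn 0.03
```

Contact at 5.7 N, which is gentle. Releasing partway so the fingers stay clear of the walls, then lifting.

Emit:
carry_out:
  rows:
    - [-0.6, 0, 0, 0, 0]
    - [-0.6, 0, 0, 0, 0]
    - [-0.6, 0, 0, 0, 0]
    - [-0.6, 0, 0, 0, 0]
    - [-0.6, 0, 0, -0.4, 0]
    - [-0.6, 0, 0, -0.7, 0]
    - [-0.6, 0, 0, -0.8, 0]
    - [-0.6, 0, 0, -0.8, 0]
    - [-0.6, 0, 0, -0.8, 0]
    - [-0.6, 0, 0, -0.8, 0]
    - [-0.6, 0, 0, -0.8, 0]
    - [-0.6, -0.3, 0.8, 0, 0]
    - [-0.6, -0.3, 0.8, 0, 0]
    - [-0.6, -0.3, 0.8, 0, 0]
    - [-0.6, -0.3, 0.8, 0, 0]
    - [-0.6, 0, 0, 0, 0]
    - [-0.6, 0, 0, 0, 0]

```text
time: 30.92
ee_pos: [0.4379, -0.3214, 0.2061]
eef_rot: [-0.619, 0.785, -0.018, 0.008]
ft_force: [0.0, 0.6, 0.0]
width: 0.0696
```

```bash
python3 - <<'E'
from h import *
s=read_state();print(np.round(s['ft_force'],2),np.round(s['ee_pos'],3),s['width'])
im=camera('top')
for d in silhouettes('box_a','top'):
    c=ray('top',d['box'][:2],.03)[:2];p,q=fit('top',d['mask'],(*c,-.2),(.112,.058,.048));print(np.round(p[:2],4),round(np.degrees(p[2]),1),round(q,2))
for n in ('vase','clip_1','key'):
    for d in pinpoint(n,'top')[:2]: print(n,round(d['conf'],2),np.round(ray('top',d['xy'],0),3))
b=camera('side')
cv2.imwrite('pics/end.png',np.hstack([cv2.resize(im,(400,300)),cv2.resize(b,(400,300))]))
E
```

```text
[0.04 0.6  0.01] [ 0.438 -0.321  0.206] 0.06957534568108117
[0.2598 0.2672] -10.5 0.93
[ 0.2303 -0.2542] -89.2 0.94
[0.5871 0.1391] -14.9 0.94
[ 0.5476 -0.3868] -4.2 0.47
[0.4913 0.3473] -6.4 0.96
[ 0.4478 -0.0785] -28.3 0.89
vase 0.62 [0.733 0.149 0.   ]
vase 0.41 [0.487 0.338 0.   ]
clip_1 0.67 [ 0.753 -0.254  0.   ]
clip_1 0.49 [ 0.696 -0.162  0.   ]
key 0.47 [ 0.546 -0.     0.   ]
```

View pics/end.png

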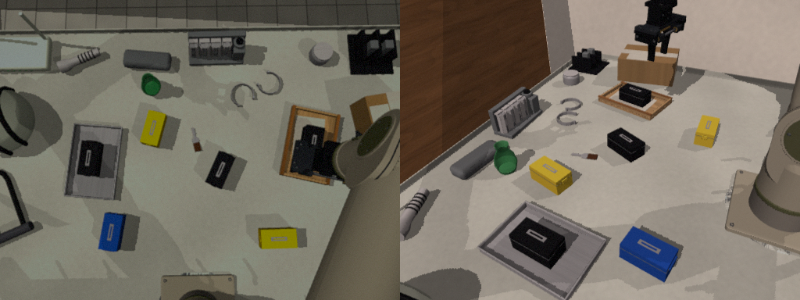

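In both views the full box lies flat in the steel tray and the empty one flat in the wooden tray. The half-full box is on its spot, and the vase, clips, key and look-alikes haven't moved. Handing in.

```bash
python3 -c "
from bench import *
print(close_job())"
```

```text
the job is handed in; nothing more can be done
None
```

The full box is in the steel key tray, the empty one is in the wooden post tray, and the half-full one is back on its spot. I lifted all three black boxes to weigh them, and the job was handed in at about 31 s of the 72 s allowed.

| Box | Wrist reading when lifted | Load | Where it is now |
|---|---|---|---|
| Right front | about 3.9 N | half full | back on its spot, within about 1–2 mm |
| Left front | 0.7–1.5 N | empty | flat in the post tray |
| Back | about 6.7 N | full | flat in the key tray |

I weighed the empty box second, so I set it back down and placed the full one first to keep the order asked. I then picked the empty one up again.

**Last checks:** The final top and side views showed both boxes flat in their trays. The vase, clips, key and the blue and yellow look-alikes were where they started, and the gripper was clear of everything.

**Not perfect:**
- **Full box:** it was pressed onto the tray floor at up to about 39 N through the grip, twice, before I released it.
- **Empty box:** my first re-grip was too high, so I opened and gripped again lower.
- **Tool tilt:** the tool leaned by up to about 3.5° during the run, with no visible effect on the boxes.
- **Position fits:** the arm partly hid the empty box from the top camera at the end, so that fit was poor (0.47 overlap). I relied on the side view and the release position for it. The half-full box's angle came out at −28° in that last picture, against −25° to −26° before, probably from the weaker outline there.

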